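# Clear the carrier, dress its edge with a file, then load new power modules

## Robot

A 6-joint arm with a two-finger parallel gripper is mounted at the origin on the work surface. World frame = base frame: x ahead of the robot, y to its left, z up, the work surface at z = 0. Lengths are in m, angles in rad, forces in N, time in s.
With the tool pointing down it reaches from about 0.35 to 0.875 m from the base axis. Payload 4.2 kg.
Tool frame: the origin (TCP) lies at the very end of the fingers, on their centre line; the grasp point (between the pads) lies 19 mm behind it; z points along the fingers, y is the line along which they close (so a half turn about z gives the same grasp; the last joint's range is limited). The gripper opens to 85 mm and grips with 20 to 120 N. Pads are 22 mm wide; open, the fingers measure 114 mm over their backs; the gripper's body (76 mm by 85 mm) begins 54 mm behind the grasp point. The pads swing forward as they close: fully open they stand 13 mm farther back than shut.
Start: joints at [-0.936, 0.385, 0.008, 0, -1.194, -0.259], TCP at [0.229, -0.581, 0.195] pointing down, gripper open.
Joint ranges: [-3.14, 3.14], [-1.21, 2.06], [-1.07, 1.41], [-3.16, 2.05], [-2.99, -0.16], [-3.1, 3.1]. Speed limits (rad/s): [2.79, 2.79, 3.14, 3.14, 3.14, 3.14].

## Interface

Orientations are given as [roll, pitch, yaw] about the fixed x, y, z axes, in that order (R = Rz(yaw) Ry(pitch) Rx(roll)).
In Python, from bench import ctrl gives the robot as it stands.
- The arm moves only by the tool jog_arm, never from a script. Its argument "increments" is text: rows parted by semicolons, each of 7 numbers parted by spaces: the shift along the world's x, y, z in cm, then the turn, a rotation vector about the world's x, y, z in rad, then the opening, from -1 (shut) to 1 (fully open). In form: tx ty tz wx wy wz claw; .... A call has 1 to 12 rows; each row is the pose to reach, as a shift and turn from the pose commanded when the call began; what a row does not reach only later rows make up. A row lasts 1/12 s, in which the tool goes at most 41.7 mm and 7.16 degrees, less where a joint would pass 70% of its speed; a pose out of reach is approached as far as the arm can. A call with a gripper value outside its range is refused whole. The fingers move at their own pace and stop on an object; "newtons" is the grip in N (left out, the last holds). Time passes only in rows, so rows that repeat a pose let the fingers close. It gives the time, the measured TCP pose, the force, the opening and the grip force at its end, in the units of the state.
- ctrl.get_obs(): the state, without advancing time (a new reading comes with each control period).
- ctrl.capture(name): name is "side" or "top" or "wrist"; returns a dict with "img" (480x640x3 uint8, red, green, blue), "fx", "fy", "cx", "cy" (pixels), "R" (3x3) and "t" (3): a world point X has camera coordinates R X + t. Camera axes: x right, y down, z forward; pixel columns grow to the right and rows downward; lengths in m; the calibration is good to about 2 mm. A picture is of the moment at which its call begins. There is no depth.
- ctrl.sign_off(): hands the job in; it is judged then, once.
The state is a dict: "time_s": time; "qpos": joint angles; "dq": joint speeds; "tau": joint torques, N m; "ee_pos": TCP position; "eef_rot": TCP orientation; "ft_force": force on the tool from outside, world axes, zero at the start; "torque": the same for the moment, N m; "opening": opening from 0.0 (shut) to 1.0 (fully open); "gripper_force": force on a finger pad.
Only numpy, scipy, OpenCV 4.12 (cv2) and the standard library are available. Lean on these libraries where they do the work, as an engineer would, in place of code of your own. Each camera call takes 0.05 s, during which the arm holds its last target. There are 200 camera calls.

## Task

First move the tested modules (white bases) off the carrier and stand them flat on the red mat; then, with all bays empty, dress the burr on the copper-coloured middle of the carrier's front edge strip with the orange-handled file: three long forward strokes (away from the robot, end-on over the edge, from the front half of the blade through to the rear half), lifting the file clear on each return and never dragging it back. Put the file back flat in its grey rest, and only then load every new module (black base) from the green mat into the carrier, one to a bay, any bay, flat, square and centred between the stops. Leave the spray can, tester, screwdrivers and mouse where they are.

Things in the scene. Friction and masses are not known exactly. Their poses are not given: they have to be found in the camera images.
- carrier: Fixed aluminium carrier plate, 120 (x) by 250 (y) by 20 mm; origin at the centre of its underside, x axis away from the robot (turned at most 7 degrees). Its deck, 20 mm above the table, has three bays along y, 80 mm apart, with blue floors and black stops 8 mm high around a free space of 96 (x) by 74 (y) mm. Behind the edge strip nothing on it is higher than 28 mm.
- bay0 (a point): Centre of the floor of the left bay (carrier +y side), on the deck 20 mm above the table. A module belongs centred here with its x axis along the carrier's x axis (either way round).
- bay1 (a point): Centre of the floor of the middle bay, likewise.
- bay2 (a point): Centre of the floor of the right bay (carrier -y side), likewise.
- burr (a point): Middle of the top of the carrier's front edge strip, 45 mm above the table, axes as the carrier's, 64 mm nearer the robot than the bay centres. The strip is 6 mm thick (x) and 250 mm long (y); its middle 70 mm is copper-coloured: the burr. A full stroke takes the file's centre from 25 mm or more on the robot side of it to 25 mm or more beyond it, in firm touch.
- edge_give (a joint): How far (m) the edge strip is carried along by the file on its rubber: positive is forward (away from the robot), negative is dragged back; 0 when free, 0.7 mm per newton, at most 8 mm either way. A proper forward stroke takes it 1 to 6 mm positive.
- file: Hand file in a holder, lying in the rest: flat steel blade 200 (its x) by 32 by 6 mm, cut on the underside; above it on two short posts an orange grip bar 100 (x) by 24 (y) by 30 mm, occupying heights 22 to 52 mm above the underside, centred over the blade. Origin at the centre of the blade's underside, z up. 0.25 kg. Pinch the grip across its 24 mm width from above. Both ends are alike: either end may lead.
- rest: Fixed grey open tray for the file, outside 250 (its x) by 72 by 14 mm, walls and floor 5 mm; origin at the centre of its underside on the table. The file lies flat in it along its x axis, blade underside 5 mm above the table. It stands left or right of the carrier.
- mat: Fixed green mat 330 (x) by 170 (y) by 3 mm on which the modules start, on the other side of the carrier; origin at the centre of its underside.
- module0: New power module (may be absent): black base 80 (its x) by 56 (y) by 12 mm with an aluminium finned heat sink 60 (x) by 36 (y) by 24 mm on top, 36 mm high in all, 0.18 kg; origin at the centre of its underside, z up. Pinch the heat sink across its 36 mm width from above. It starts on the mat.
- module1: New power module (may be absent): black base 80 (its x) by 56 (y) by 12 mm with an aluminium finned heat sink 60 (x) by 36 (y) by 24 mm on top, 36 mm high in all, 0.18 kg; origin at the centre of its underside, z up. Pinch the heat sink across its 36 mm width from above. It starts on the mat.
- module2: New power module (may be absent): black base 80 (its x) by 56 (y) by 12 mm with an aluminium finned heat sink 60 (x) by 36 (y) by 24 mm on top, 36 mm high in all, 0.18 kg; origin at the centre of its underside, z up. Pinch the heat sink across its 36 mm width from above. It starts on the mat.
- tested0: Tested power module (may be absent), standing roughly centred in bay0 at the start: same shape, size and mass as the new ones but with a white base; origin at the centre of its underside, z up.
- tested1: Tested power module (may be absent), standing roughly centred in bay1 at the start: same shape, size and mass as the new ones but with a white base; origin at the centre of its underside, z up.
- tested2: Tested power module (may be absent), standing roughly centred in bay2 at the start: same shape, size and mass as the new ones but with a white base; origin at the centre of its underside, z up.
- redmat: Fixed red mat 120 (x) by 220 (y) by 3 mm behind the carrier, for the tested modules; origin at the centre of its underside. There is room for two side by side along y.
- spray: Bystander, not part of the job: green-labelled spray can; leave it where it is. Origin at the centre of its underside.
- tester: Bystander, not part of the job: red and black handheld tester; leave it where it is. Origin at the centre of its underside.
- driver_b: Bystander, not part of the job: yellow screwdriver; leave it where it is. Origin at the centre of its underside.
- driver_a: Bystander, not part of the job: orange screwdriver; leave it where it is. Origin at the centre of its underside.
- mouse: Bystander, not part of the job: computer mouse; leave it where it is. Origin at the centre of its underside.
- edge_sink: The aluminium edge strip that the file rubs on, along the robot-facing side of the carrier; origin on the table below its middle, its top edge 45 mm higher (point burr). It sits on soft rubber and sinks 0.4 mm per newton pressed down (at most 9 mm): a blade held 3 to 5 mm below the strip's free height presses with 7 to 12 N.
Things that resemble listed ones, but are neither listed nor needed, are in the scene too. Leave any pink, purple or yellow look-alike of the tested2 alone.

How it is judged:
On the way, in this order (a step that is already met when the one before it is completed fails the run):
1. every tested (white) module taken off the carrier and standing flat on the red mat, let go (x of tested0 in the frame of redmat between -0.06 and 0.06 m and y of tested0 in the frame of redmat between -0.11 and 0.11 m and z of tested0 in the frame of redmat between 0 and 0.007 m and angle between each of tested0, tested1, tested2's own z axis and vertical below 0.08 rad and linear speed of each of tested0, tested1, tested2 below 0.02 m/s and contact force between the fingers and tested0 below 0.1 N and x of tested1 in the frame of redmat between -0.06 and 0.06 m and y of tested1 in the frame of redmat between -0.11 and 0.11 m and z of tested1 in the frame of redmat between 0 and 0.007 m and contact force between the fingers and tested1 below 0.1 N and x of tested2 in the frame of redmat between -0.06 and 0.06 m and y of tested2 in the frame of redmat between -0.11 and 0.11 m and z of tested2 in the frame of redmat between 0 and 0.007 m and contact force between the fingers and tested2 below 0.1 N), for 0.2 s.
2. first stroke begun: the file presses on the rough part of the edge with the front half of its blade, all bays still empty (x of file in the frame of burr below -0.025 m and y of file in the frame of burr between -0.04 and 0.04 m and angle between the x axis of file and the x axis of carrier, either way round below 0.3 rad and angle between file's own z axis and vertical below 0.2 rad and contact force between file and edge_sink above 1 N and horizontal distance between each of module0, module1, module2, tested0, tested1, tested2 and bay1 above 0.115 m), for 0.02 s.
3. first stroke finished: pushed forward on the edge until the rear half of the blade bears on it (x of file in the frame of burr above 0.025 m and value of joint edge_give above 0.0005 m and y of file in the frame of burr between -0.04 and 0.04 m and angle between the x axis of file and the x axis of carrier, either way round below 0.3 rad and angle between file's own z axis and vertical below 0.2 rad and contact force between file and edge_sink above 1 N and horizontal distance between each of module0, module1, module2, tested0, tested1, tested2 and bay1 above 0.115 m), for 0.02 s.
4. file lifted clear of the edge after the first stroke (z of file in the frame of burr above 0.006 m and contact force between file and edge_sink below 0.1 N), for 0.05 s.
5. second stroke begun: the file presses on the rough part of the edge with the front half of its blade, all bays still empty (all of step 2), for 0.02 s.
6. second stroke finished: pushed forward on the edge until the rear half of the blade bears on it (all of step 3), for 0.02 s.
7. file lifted clear of the edge after the second stroke (all of step 4), for 0.05 s.
8. third stroke begun: the file presses on the rough part of the edge with the front half of its blade, all bays still empty (all of step 5), for 0.02 s.
9. third stroke finished: pushed forward on the edge until the rear half of the blade bears on it (all of step 6), for 0.02 s.
10. file back in its grey rest and let go, before any module is loaded (x of file in the frame of rest between -0.024 and 0.024 m and y of file in the frame of rest between -0.018 and 0.018 m and z of file in the frame of rest below 0.009 m and angle between file's own z axis and vertical below 0.1 rad and contact force between the fingers and file below 0.1 N and linear speed of file below 0.02 m/s and horizontal distance between each of module0, module1, module2, tested0, tested1, tested2 and bay1 above 0.115 m), for 0.2 s.
At the end, for the whole second after the job is handed in: Tested modules flat on the red mat, centres within its outline; file flat in its rest (centre within 24 mm lengthwise, 18 mm sideways); every new module flat in a bay of its own, centre within 6.5 mm of the bay centre and within 0.12 rad of square; all released and at rest (all of step 1 and x of file in the frame of rest between -0.024 and 0.024 m and y of file in the frame of rest between -0.018 and 0.018 m and z of file in the frame of rest below 0.009 m and angle between file's own z axis and vertical below 0.1 rad and contact force between the fingers and file below 0.1 N and linear speed of each of file, module0, module1, module2 below 0.02 m/s and ((horizontal distance between module0 and bay0 below 0.0065 m and z of module0 in the frame of bay0 below 0.004 m) or (horizontal distance between module0 and bay1 below 0.0065 m and z of module0 in the frame of bay1 below 0.004 m) or (horizontal distance between module0 and bay2 below 0.0065 m and z of module0 in the frame of bay2 below 0.004 m)) and angle between each of module0, module1, module2's own z axis and vertical below 0.08 rad and angle between the x axis of each of module0, module1, module2 and the x axis of carrier, either way round below 0.12 rad and contact force between the fingers and module0 below 0.1 N and ((horizontal distance between module1 and bay0 below 0.0065 m and z of module1 in the frame of bay0 below 0.004 m) or (horizontal distance between module1 and bay1 below 0.0065 m and z of module1 in the frame of bay1 below 0.004 m) or (horizontal distance between module1 and bay2 below 0.0065 m and z of module1 in the frame of bay2 below 0.004 m)) and contact force between the fingers and module1 below 0.1 N and ((horizontal distance between module2 and bay0 below 0.0065 m and z of module2 in the frame of bay0 below 0.004 m) or (horizontal distance between module2 and bay1 below 0.0065 m and z of module2 in the frame of bay1 below 0.004 m) or (horizontal distance between module2 and bay2 below 0.0065 m and z of module2 in the frame of bay2 below 0.004 m)) and contact force between the fingers and module2 below 0.1 N); the robot touches nothing.
It fails at once if the file is dragged back over the edge under load (the strip pulled more than 1.2 mm towards the robot while the file presses on it) (contact force between file and edge_sink above 0.5 N and value of joint edge_give below -0.0012 m).
It fails at once if a bystander (spray can, tester, screwdrivers, mouse) is moved more than 40 mm (distance of any of spray, tester, driver_b, driver_a, mouse from where it was at the start of the episode above 0.04 m).
Of module0, module1, module2 only 2 to 3 are there at a start; the rules pass over those that are not, and their reading is None.
Of tested0, tested1, tested2 only 1 to 2 are there at a start; the rules pass over those that are not, and their reading is None.
At some moment in a run one of module0, module1, module2 may be knocked a few centimetres aside while the robot is not near it.
It also fails if it takes over 210 s, if anything falls off the work surface, if the arm or the gripper's body presses on something with over 40 N, if the wrist force passes 120 N, or if a joint passes its speed limit or range.

## Working session

There is one attempt and no reset: what is moved stays moved. The work goes in short steps, Python scripts to look and compute and a tool call to move; the robot and the scene stay as the last step left them, time stands still between calls to the robot, and variables do not carry over. Pictures are saved under pics/ and viewed, at most 14 in all, crops included, and the job is handed in when it is done.

Besides the shell and the picture viewer there is one more tool, called after "Call:" in YAML: its name, and indented under it one key for each argument. jog_arm: Moves the arm, as the interface text tells. Its arguments: {"type":"object","properties":{"increments":{"type":"string"},"newtons":{"type":"number"}},"required":["increments"]}

```bash
mkdir -p pics; cat > h.py <<'E'
import numpy as np, cv2, pickle
from bench import ctrl
def cap(n,f):
    c=ctrl.capture(n); cv2.imwrite(f'pics/{f}.png',c['img'][:,:,::-1]); pickle.dump(c,open(f'pics/{f}.pkl','wb')); return c
def ld(f): return pickle.load(open(f'pics/{f}.pkl','rb'))
def w(c,u,v,z):
    R=np.array(c['R']);t=np.array(c['t'])
    d=R.T@np.array([(u-c['cx'])/c['fx'],(v-c['cy'])/c['fy'],1]); o=-R.T@t
    return (o+d*(z-o[2])/d[2])
def px(c,X):
    p=np.array(c['R'])@np.array(X)+np.array(c['t']); return c['fx']*p[0]/p[2]+c['cx'],c['fy']*p[1]/p[2]+c['cy']
E
python3 - <<'E'
from h import *
for n in ['top','side']:
    c=cap(n,n+'0'); print(n,c['fx'],-np.array(c['R']).T@np.array(c['t']),np.round(c['R'],2).tolist())
print(ctrl.get_obs())
E
```

```text
top 593.0428856201768 [ 0.37592278 -0.00336033  1.60182614] [[-0.02, -1.0, 0.01], [-1.0, 0.01, -0.1], [0.1, -0.02, -1.0]]
side 501.8939238763788 [-0.1191216   1.01802995  0.80396069] [[-0.85, -0.52, -0.01], [-0.27, 0.46, -0.85], [0.45, -0.72, -0.53]]
{'time_s': 0.1, 'qpos': array([-9.36384611e-01,  3.85479993e-01,  6.79038083e-03, -4.28509826e-04,
       -1.19405316e+00, -2.58578234e-01]), 'dq': array([ 0.00010791, -0.00209873,  0.0033042 ,  0.00087962,  0.00092657,
        0.00023754]), 'tau': array([ 3.95705938e-04, -3.93319094e+01,  1.88927758e+01,  4.19792801e+00,
       -2.65009912e-03,  8.62021835e-06]), 'ee_pos': array([ 0.22918372, -0.58082349,  0.19434275]), 'eef_rot': array([ 3.13960908e+00, -1.12812813e-04, -2.76591709e+00]), 'ft_force': array([-0.16413609, -0.02830478, -1.099125  ]), 'torque': array([-0.04158941, -0.01552207,  0.0178256 ]), 'gripper_force': 0.0, 'opening': 0.995515350656534}
```

View pics/top0.png

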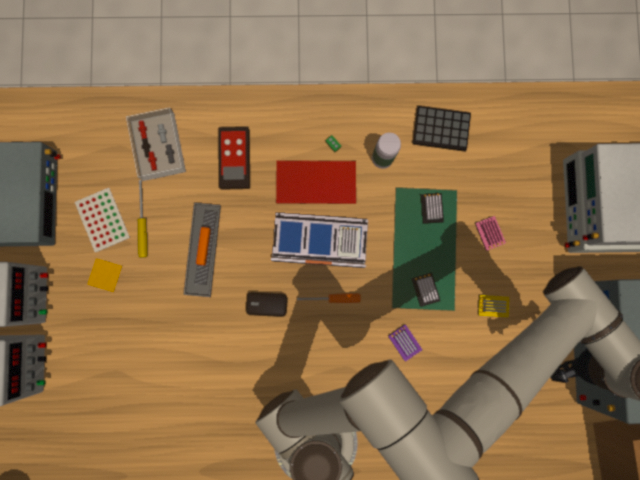

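View pics/side0.png

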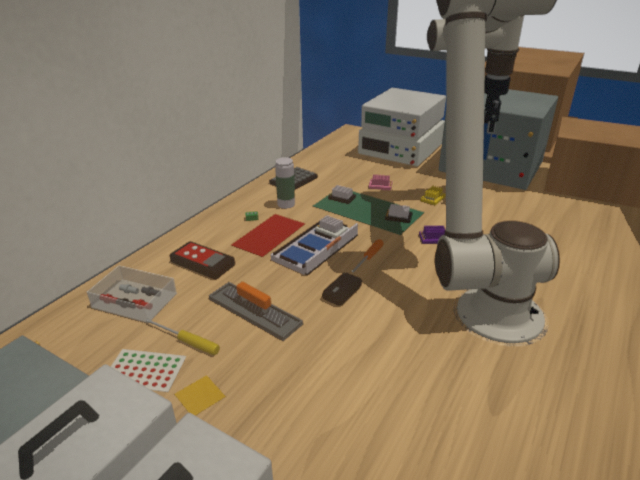

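Seen in top0: the white tested module in bay2 is at (348,240) and the new modules are at (432,207) and (427,289). The file is at (203,247), the red mat at (316,181) and the carrier at (320,240).

Look-alikes for the white module are pink (490,232), yellow (493,305) and purple (405,342), plus the two black new modules. The orange screwdriver at (345,298) could be taken for the file. By the description, I choose (348,240) and check it in a crop.

```bash
python3 - <<'E'
from h import *
c=ld('top0'); im=c['img'][150:320,180:460,::-1]
im=cv2.resize(im,None,fx=2.8,fy=2.8,interpolation=cv2.INTER_CUBIC); cv2.imwrite('pics/crop0.png',np.clip(im*1.3,0,255).astype(np.uint8))
E
```

```text
(no output)
```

View pics/crop0.png

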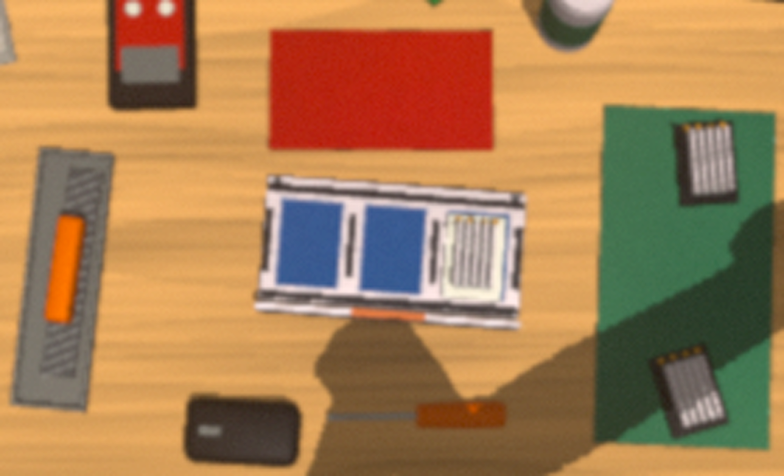

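```bash
python3 - <<'E'
from h import *
c=ld('top0')
def q(n,P,z):
    W=np.array([w(c,180+x/2.8,150+y/2.8,z)[:2] for x,y in P]); 
    s=''
    if len(P)==4:
        a=(W[0]+W[1]-W[2]-W[3])/2; b=(W[0]+W[3]-W[1]-W[2])/2
        s=f"L={np.hypot(*a):.3f} ang={np.degrees(np.arctan2(a[1],a[0])):.1f} Wd={np.hypot(*b):.3f} angW={np.degrees(np.arctan2(b[1],b[0]))-90:.1f}"
    print(n,np.round(W.mean(0),4),s)
q('bay0',[(278,199),(344,203),(338,288),(275,284)],.02)
q('bay1',[(364,205),(428,210),(420,295),(360,291)],.02)
q('tested',[(457,217),(500,218),(494,290),(450,288)],.056)
q('copper',[(388,316)],.045)
q('red',[(270,30),(493,30),(493,149),(269,149)],.003)
q('green',[(605,105),(775,113),(768,448),(594,441)],.003)
q('rest',[(41,148),(114,154),(87,410),(11,404)],.014)
q('grip',[(58,215),(84,217),(72,323),(46,321)],.057)
q('A',[(687,124),(730,122),(738,195),(693,198)],.039)
q('B',[(665,352),(704,345),(727,424),(688,430)],.039)
q('Abase',[(676,125),(728,122),(737,200),(682,204)],.015)
q('spray',[(570,10)],.15)
q('mouse',[(187,400),(300,400),(297,463),(186,460)],.02)
q('driver',[(460,414)],.015)
print(ctrl.get_obs()['time_s'])
E
```

```text
bay0 [0.5423 0.0585] L=0.082 ang=-3.6 Wd=0.062 angW=-4.4
bay1 [ 0.5346 -0.022 ] L=0.082 ang=-4.9 Wd=0.060 angW=-5.0
tested [ 0.527  -0.0986] L=0.068 ang=-6.3 Wd=0.041 angW=-2.8
copper [ 0.47   -0.0161] 
red [ 0.6944 -0.0133] L=0.118 ang=-1.1 Wd=0.218 angW=-0.7
green [ 0.5079 -0.3053] L=0.326 ang=-3.4 Wd=0.167 angW=-3.3
rest [0.5129 0.2937] L=0.247 ang=-6.1 Wd=0.071 angW=-5.5
grip [0.5178 0.2841] L=0.100 ang=-6.2 Wd=0.024 angW=-5.3
A [ 0.615  -0.3273] L=0.071 ang=3.5 Wd=0.042 angW=2.5
B [ 0.3986 -0.3049] L=0.076 ang=14.6 Wd=0.037 angW=8.5
Abase [ 0.6158 -0.3261] L=0.077 ang=3.5 Wd=0.052 angW=3.0
spray [ 0.7347 -0.1818] 
mouse [0.365 0.123] L=0.058 ang=-2.3 Wd=0.106 angW=-1.7
driver [ 0.3774 -0.0834] 
0.1
```

Crop0 confirms it: the white-based module with finned sink is in bay2 at crop (475,253). The bays measure 80 mm apart at about -5.2° yaw, and the copper point agrees with the derived burr. I'll move above the tested module now.

Call:
jog_arm:
  increments: "29.8 48 3 0 0 -0.466 1;29.8 48 3 0 0 -0.466 1;29.8 48 3 0 0 -0.466 1;29.8 48 3 0 0 -0.466 1;29.8 48 3 0 0 -0.466 1;29.8 48 3 0 0 -0.466 1;29.8 48 3 0 0 -0.466 1;29.8 48 3 0 0 -0.466 1;29.8 48 3 0 0 -0.466 1;29.8 48 3 0 0 -0.466 1;29.8 48 3 0 0 -0.466 1;29.8 48 3 0 0 -0.466 1"

```text
time_s: 1.1
ee_pos: [0.4883, -0.1629, 0.2213]
eef_rot: [3.141, -0.0, 3.052]
ft_force: [0.5, -0.2, 0.3]
opening: 0.999
gripper_force: 0.0
```

Call:
jog_arm:
  increments: "3.6 5.7 0 0 0 0 1;3.6 5.7 0 0 0 0 1;3.6 5.7 0 0 0 0 1;3.6 5.7 0 0 0 0 1;3.6 5.7 0 0 0 0 1"

```text
time_s: 1.52
ee_pos: [0.5235, -0.108, 0.2208]
eef_rot: [-3.141, -0.001, 3.052]
ft_force: [-0.8, 0.1, 0.0]
opening: 1.0
gripper_force: 0.0
```

```bash
python3 - <<'E'
from h import *
c=cap('wrist','w1'); print(c['fx'],-np.array(c['R']).T@np.array(c['t']),np.round(c['R'],2).tolist()); o=ctrl.get_obs(); print(o['ee_pos'],o['eef_rot'],o['qpos'])
E
```

```text
342.2560700106095 [ 0.45809136 -0.10114115  0.3987826 ] [[0.09, 1.0, -0.0], [0.96, -0.09, 0.26], [0.26, -0.02, -0.97]]
[ 0.52331056 -0.10850251  0.22104345] [-3.14146286e+00 -9.68875438e-04  3.05071192e+00] [ 9.91707117e-02  2.12688240e-01 -1.71309457e-01 -5.99150467e-05
 -1.18777458e+00 -1.76082529e+00]
```

View pics/w1.png

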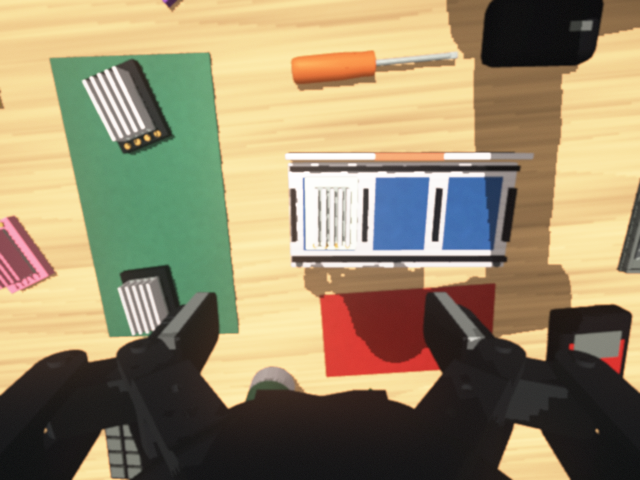

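```bash
cat >> h.py <<'E'
def q(c,n,P,z):  # P order: robot-far? any; centroid + edge angle
    W=np.array([w(c,x,y,z)[:2] for x,y in P]); s=''
    if len(P)==4:
        a=(W[0]+W[1]-W[2]-W[3])/2; b=(W[0]+W[3]-W[1]-W[2])/2
        f=lambda v:(np.degrees(np.arctan2(v[1],v[0]))+90)%180-90
        s=f"L={np.hypot(*a):.3f} ang={f(a):.1f} W={np.hypot(*b):.3f} angW={f([b[1],-b[0]]):.1f}"
    print(n,np.round(W.mean(0),4),s)
E
python3 - <<'E'
from h import *
c=ld('w1')
q(c,'bay1',[(375,177),(430,178),(426,249),(374,249)],.02)
q(c,'bay0',[(448,178),(503,178),(496,249),(443,248)],.02)
q(c,'testedtop',[(316,186),(351,186),(349,247),(318,247)],.056)
q(c,'testedbase',[(305,177),(358,178),(354,250),(304,250)],.032)
q(c,'burr',[(410,155)],.045)
q(c,'red',[(321,295),(495,284)],.003)
q(c,'B',[(85,80),(133,62),(157,127),(121,143)],.039)
print(px(c,[.5233,-.1085,.221]))
E
```

```text
bay1 [ 0.537  -0.0177] L=0.081 ang=-3.6 W=0.060 angW=-5.7
bay0 [0.5441 0.0619] L=0.080 ang=-3.4 W=0.061 angW=-5.7
testedtop [ 0.5264 -0.0944] L=0.063 ang=-4.6 W=0.034 angW=-5.2
testedbase [ 0.5281 -0.0973] L=0.080 ang=-6.7 W=0.056 angW=-5.7
burr [ 0.4722 -0.0127] 
red [ 0.6365 -0.0088] 
B [ 0.3983 -0.2898] L=0.062 ang=14.3 W=0.046 angW=14.6
(np.float64(318.22176294601326), np.float64(271.8781020280193))
```

Call:
jog_arm:
  increments: "0.4 1.15 -4 0 0 0 1;0.4 1.15 -8 0 0 0 1;0.4 1.15 -12 0 0 0 1;0.4 1.15 -15 0 0 0 1;0.4 1.15 -17 0 0 0 1;0.4 1.15 -18.6 0 0 0 1;0.4 1.15 -18.6 0 0 0 1;0.4 1.15 -18.6 0 0 0 1"

```text
time_s: 2.23
ee_pos: [0.5272, -0.0976, 0.0351]
eef_rot: [-3.141, -0.002, 3.05]
ft_force: [0.3, 0.0, 0.6]
opening: 0.998
gripper_force: 0.0
```

Call:
jog_arm:
  increments: "0 0 0 0 0 0 -1;0 0 0 0 0 0 -1;0 0 0 0 0 0 -1;0 0 0 0 0 0 -1;0 0 0 0 0 0 -1;0 0 0 0 0 0 -1;0 0 0 0 0 0 -1;0 0 0 0 0 0 -1;0 0 0 0 0 0 -1;0 0 0 0 0 0 -1"
  newtons: 60

```text
time_s: 3.07
ee_pos: [0.5279, -0.0965, 0.0353]
eef_rot: [-3.142, -0.0, 3.051]
ft_force: [0.7, -0.4, -0.5]
opening: 0.001
gripper_force: 0.0
```

```bash
python3 - <<'E'
from h import *
c=cap('wrist','w2'); d=cap('side','s2')
a=c['img'][100:480,100:580,::-1]; b=cv2.resize(d['img'][200:285,250:380,::-1],None,fx=3,fy=3)
cv2.imwrite('pics/v2.png',np.hstack([cv2.resize(a,(480,380)),cv2.resize(d['img'][190:285,240:400,::-1],(320,190)).repeat(2,0)[:380]]))
E
```

```text
(no output)
```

View pics/v2.png

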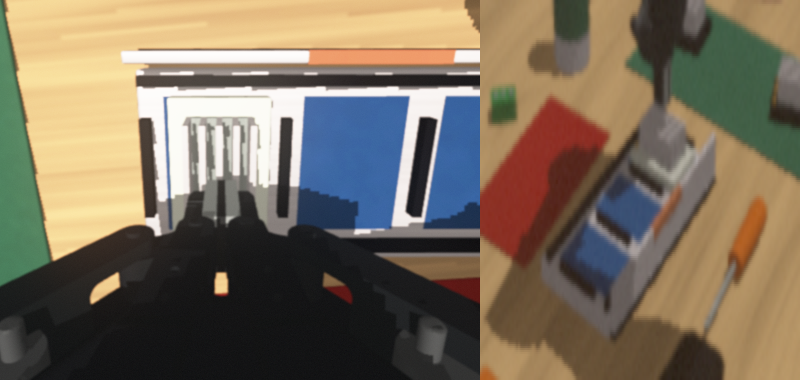

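```bash
python3 - <<'E'
from h import *
c=ld('w2'); d=ld('s2')
a=cv2.resize(c['img'][190:350,240:410,::-1],(480,452),interpolation=cv2.INTER_CUBIC)
b=cv2.resize(d['img'][190:285,280:345,::-1],(309,452),interpolation=cv2.INTER_CUBIC)
cv2.imwrite('pics/v3.png',np.clip(np.hstack([a,b])*1.6,0,255).astype(np.uint8))
print(ctrl.get_obs()['opening'],ctrl.get_obs()['gripper_force'])
p=ctrl.get_obs()['ee_pos']; print(px(c,p),px(d,p))
E
```

```text
0.0010155863647739538 0.0
(np.float64(319.0769306739406), np.float64(271.94343603245807)) (np.float64(330.372536465993), np.float64(226.29707835456006))
```

View pics/v3.png

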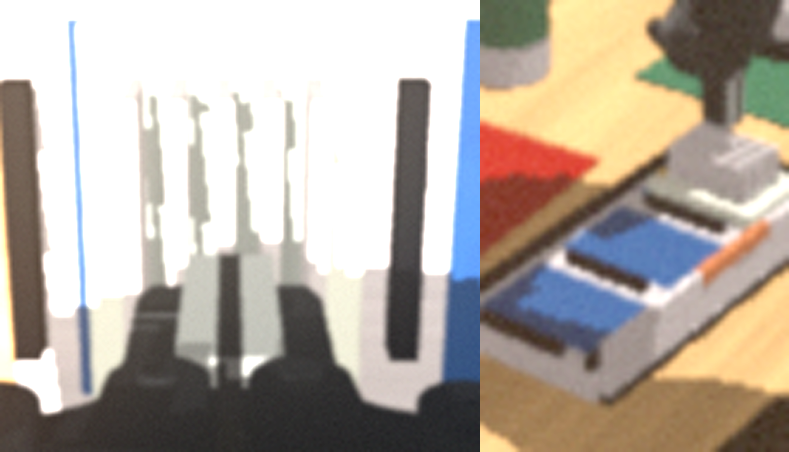

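```bash
python3 - <<'E'
from h import *
c=ld('w2'); d=ld('s2')
for z in (.035,.045,.055,.06,.07): print(z,np.round(px(d,[.528,-.0965,z])),np.round(px(c,[.517,-.0965,z])),np.round(px(c,[.539,-.0965,z])))
print('mod top corners side',[np.round(px(d,[.5264+a*.03-.09*b*.018,-.0955+b*.018-.09*a*.03,.056])).tolist() for a in(-1,1) for b in (-1,1)])
print('mod top wrist',[np.round(px(c,[.5264+a*.03+.09*b*.018,-.0955+b*.018-.09*a*.03,.056])).tolist() for a in(-1,1) for b in (-1,1)])
E
```

```text
0.035 [330. 226.] [317. 253.] [321. 290.]
0.045 [330. 223.] [317. 259.] [321. 298.]
0.055 [330. 221.] [317. 265.] [321. 306.]
0.06 [330. 219.] [317. 268.] [321. 311.]
0.07 [330. 216.] [316. 276.] [321. 321.]
mod top corners side [[342.0, 221.0], [336.0, 226.0], [325.0, 215.0], [320.0, 220.0]]
mod top wrist [[282.0, 224.0], [359.0, 224.0], [286.0, 338.0], [356.0, 338.0]]
```

V3 shows the fingers shut above the sink. Both views put the fingertips near z≈0.07, though ee_pos reports 0.035. So the real tips appear to end about 35–40 mm short of the reported TCP. I'll verify this cautiously by opening, lowering 25 mm and closing again.

Call:
jog_arm:
  increments: "0 0 0 0 0 0 1;0 0 0 0 0 0 1;0 0 0 0 0 0 1;0 0 0 0 0 0 1;0 0 0 0 0 0 1;0 0 0 0 0 0 1;0 0 0 0 0 0 1;0 0 0 0 0 0 1;0 0 -0.8 0 0 0 1;0 0 -1.6 0 0 0 1;0 0 -2.5 0 0 0 1;0 0 -2.5 0 0 0 1"

```text
time_s: 4.17
ee_pos: [0.526, -0.0966, 0.0078]
eef_rot: [-3.141, -0.005, 3.051]
ft_force: [-0.2, -0.4, 0.2]
opening: 0.998
gripper_force: 0.0
```

Call:
jog_arm:
  increments: "0 0 0 0 0 0 -1;0 0 0 0 0 0 -1;0 0 0 0 0 0 -1;0 0 0 0 0 0 -1;0 0 0 0 0 0 -1;0 0 0 0 0 0 -1;0 0 0 0 0 0 -1;0 0 0 0 0 0 -1;0 0 0 0 0 0 -1;0 0 0 0 0 0 -1"
  newtons: 30

```text
time_s: 5.0
ee_pos: [0.5285, -0.0965, 0.0109]
eef_rot: [3.142, 0.001, 3.052]
ft_force: [-0.8, -0.2, 5.0]
opening: 0.409
gripper_force: 31.1
```

Call:
jog_arm:
  increments: "0 0 0 0 0 0 0.5;0 0 0 0 0 0 0.5;0 0 0 0 0 0 0.5;0 0 0 0 0 0 0.5;0 0 -0.5 0 0 0 0.5;0 0 -1 0 0 0 0.5;0 0 -1 0 0 0 0.5;0 0 -1 0 0 0 0.5"

```text
time_s: 5.67
ee_pos: [0.5274, -0.0965, -0.0004]
eef_rot: [-3.141, -0.002, 3.051]
ft_force: [0.6, 0.2, 0.1]
opening: 0.752
gripper_force: 0.0
```

Call:
jog_arm:
  increments: "0 0 0 0 0 0 -1;0 0 0 0 0 0 -1;0 0 0 0 0 0 -1;0 0 0 0 0 0 -1;0 0 0 0 0 0 -1;0 0 0 0 0 0 -1;0 0 0 0 0 0 -1;0 0 0 0 0 0 -1"
  newtons: 60

```text
time_s: 6.33
ee_pos: [0.5283, -0.0964, 0.0007]
eef_rot: [3.141, 0.001, 3.052]
ft_force: [-0.4, 1.9, 4.2]
opening: 0.405
gripper_force: 62.2
```

```bash
python3 - <<'E'
from h import *
c=cap('wrist','w4'); d=cap('side','s4'); o=ctrl.get_obs(); print(o['ee_pos'],o['ft_force'],o['opening'])
a=cv2.resize(c['img'][170:350,220:420,::-1],(500,450),interpolation=cv2.INTER_CUBIC)
b=cv2.resize(d['img'][180:285,280:345,::-1],(279,450),interpolation=cv2.INTER_CUBIC)
cv2.imwrite('pics/v4.png',np.clip(np.hstack([a,b])*1.3,0,255).astype(np.uint8))
E
```

```text
[ 0.5282751  -0.09641583  0.00071415] [-0.66484732  1.20731856  4.35736713] 0.4086325306914984
```

View pics/v4.png

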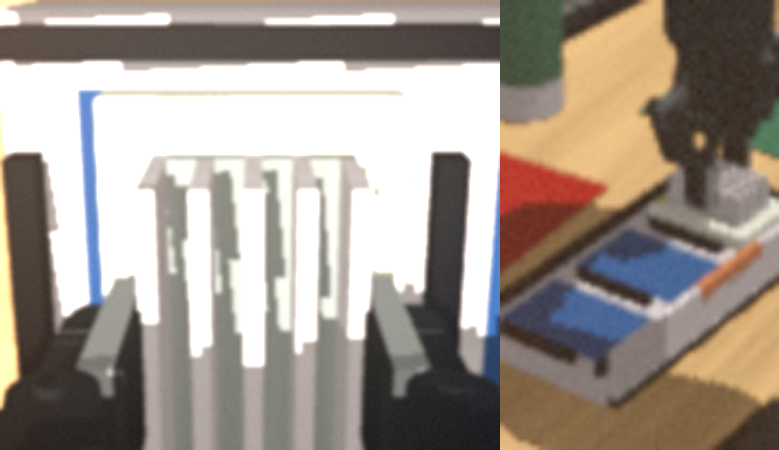

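Call:
jog_arm:
  increments: "0 0 2 0 0 0 -1;0 0 5 0 0 0 -1;4 2 7 0 0 0 -1;7 4 7 0 0 0 -1;10 6 7 0 0 0 -1;13 7.5 7 0 0 0 -1;16.7 8.5 7 0 0 0 -1;16.7 8.5 5 0 0 0 -1;16.7 8.5 2 0 0 0 -1;16.7 8.5 0 0 0 0 -1;16.7 8.5 -1 0 0 0 -1;16.7 8.5 -1.2 0 0 0 -1"

```text
time_s: 7.43
ee_pos: [0.6929, -0.0119, -0.0147]
eef_rot: [-3.14, -0.006, 3.051]
ft_force: [0.1, 0.2, -0.9]
opening: 0.405
gripper_force: 61.6
```

Call:
jog_arm:
  increments: "0 0 -0.2 0 0 0 -1;0 0 -0.4 0 0 0 -1;0 0 -0.4 0 0 0 -1"

```text
time_s: 7.68
ee_pos: [0.6955, -0.0115, -0.0148]
eef_rot: [3.141, 0.001, 3.051]
ft_force: [-0.6, 0.1, -2.3]
opening: 0.402
gripper_force: 61.6
```

Call:
jog_arm:
  increments: "0 0 0 0 0 0 0.5;0 0 0 0 0 0 0.5;0 0 0 0 0 0 0.5;0 0 0 0 0 0 0.5;0 0 0 0 0 0 0.5;0 0 3 0 0 0 0.5;0 0 7 0 0 0 0.5;0 0 11 0 0 0 0.5;-2 2 14 0 0 0 0.5"

```text
time_s: 8.43
ee_pos: [0.6784, 0.0061, 0.1277]
eef_rot: [-3.141, 0.006, 3.049]
ft_force: [1.4, 1.8, 1.5]
opening: 0.751
gripper_force: 0.0
```

Call:
jog_arm:
  increments: "-15.8 27.8 3 0 0 -0.015 1;-15.8 27.8 3 0 0 -0.015 1;-15.8 27.8 3 0 0 -0.015 1;-15.8 27.8 3 0 0 -0.015 1;-15.8 27.8 3 0 0 -0.015 1;-15.8 27.8 3 0 0 -0.015 1;-15.8 27.8 3 0 0 -0.015 1;-15.8 27.8 3 0 0 -0.015 1;-15.8 27.8 3 0 0 -0.015 1;-15.8 27.8 3 0 0 -0.015 1;-15.8 27.8 3 0 0 -0.015 1;-15.8 27.8 3 0 0 -0.015 1"

```text
time_s: 9.43
ee_pos: [0.5173, 0.2856, 0.1542]
eef_rot: [-3.141, -0.0, 3.035]
ft_force: [-0.4, -0.4, 0.1]
opening: 1.003
gripper_force: 0.0
```

```bash
python3 - <<'E'
from h import *
c=cap('wrist','w5'); o=ctrl.get_obs(); print(o['ee_pos'],o['eef_rot'],o['ft_force'],o['opening'],o['qpos'])
E
```

```text
[0.51741079 0.2853532  0.15412317] [-3.14118624e+00 -3.30954275e-04  3.03458765e+00] [ 0.72589858 -0.61183003  0.69858803] 1.0005899015094484 [ 7.77850382e-01  3.59153194e-01 -1.39258570e-01  1.50915108e-06
 -1.07290869e+00 -2.45565236e+00]
```

View pics/w5.png

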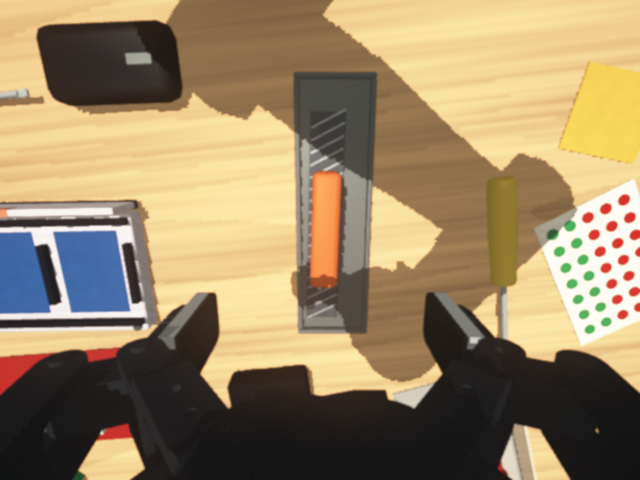

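```bash
python3 - <<'E'
from h import *
c=ld('w5')
q(c,'grip',[(314,173),(340,174),(337,287),(311,286)],.057)
q(c,'rest',[(294,72),(377,72),(366,332),(299,332)],.014)
q(c,'blade',[(313,110),(346,110),(336,318),(306,318)],.011)
d=cap('top','t5'); im=d['img']; m=cv2.inRange(im,(190,190,180),(255,255,255))
a=cv2.resize(im[150:250,270:380,::-1],(660,600),interpolation=cv2.INTER_CUBIC); cv2.imwrite('pics/t5c.png',a)
E
```

```text
grip [0.5191 0.2901] L=0.096 ang=-7.4 W=0.022 angW=-8.4
rest [0.5135 0.2992] L=0.247 ang=-6.2 W=0.070 angW=-6.1
blade [0.5204 0.29  ] L=0.202 ang=-8.2 W=0.030 angW=-6.1
```

View pics/t5c.png

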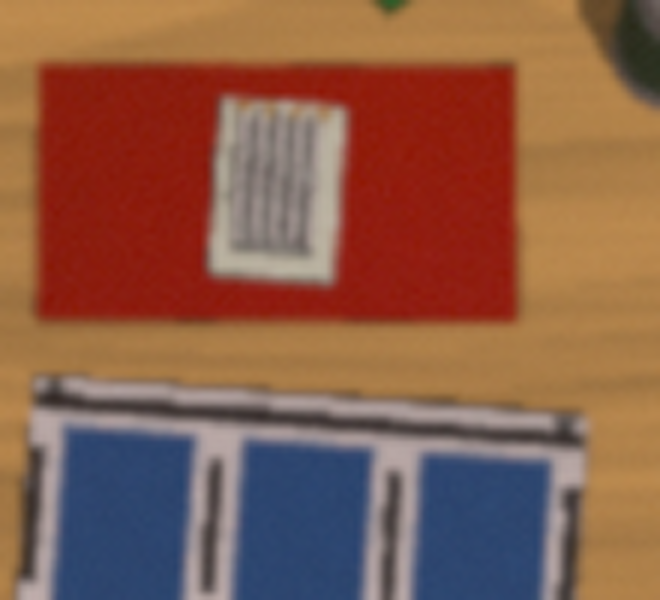

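Call:
jog_arm:
  increments: "0.15 0.25 -4 0 0 -0.015 1;0.15 0.25 -8 0 0 -0.015 1;0.15 0.25 -11.5 0 0 -0.015 1;0.15 0.25 -14 0 0 -0.015 1;0.15 0.25 -16 0 0 -0.015 1;0.15 0.25 -16.7 0 0 -0.015 1;0.15 0.25 -16.7 0 0 -0.015 1;0.15 0.25 -16.7 0 0 -0.015 1"

```text
time_s: 10.2
ee_pos: [0.5194, 0.2889, -0.0121]
eef_rot: [3.141, 0.001, 3.021]
ft_force: [1.1, -0.1, 0.4]
opening: 0.997
gripper_force: 0.0
```

Call:
jog_arm:
  increments: "0 0 0 0 0 0 -1;0 0 0 0 0 0 -1;0 0 0 0 0 0 -1;0 0 0 0 0 0 -1;0 0 0 0 0 0 -1;0 0 0 0 0 0 -1;0 0 0 0 0 0 -1;0 0 0 0 0 0 -1;0 0 0 0 0 0 -1;0 0 0 0 0 0 -1;0 0 0 0 0 0 -1;0 0 0 0 0 0 -1"
  newtons: 120

```text
time_s: 11.2
ee_pos: [0.5189, 0.2893, -0.0117]
eef_rot: [3.141, 0.001, 3.022]
ft_force: [-0.6, -1.5, 5.7]
opening: 0.259
gripper_force: 118.4
```

```bash
python3 - <<'E'
from h import *
o=ctrl.get_obs(); print(o['ee_pos'],o['eef_rot'],o['opening'],o['gripper_force'],o['time_s'])
c=ld('t5')
f=lambda P:[(270+x/6,150+y/6) for x,y in P]
q(c,'tested base',f([(220,96),(350,104),(334,286),(208,275)]),.015)
q(c,'tested sink',f([(237,108),(322,112),(310,255),(230,250)]),.039)
c0=ld('top0')
E
```

```text
[ 0.51885463  0.28933648 -0.01169944] [3.14082196e+00 9.30312081e-04 3.02164444e+00] 0.258705293237409 118.44011664390564 11.2
tested base [ 0.6926 -0.0136] L=0.083 ang=-5.2 W=0.058 angW=-5.0
tested sink [ 0.6918 -0.0121] L=0.065 ang=-4.6 W=0.037 angW=-3.9
```

Call:
jog_arm:
  increments: "0 0 2 0 0 0 -1;0 0 5 0 0 0 -1;0 0 9 0 0 0 -1;-8.6 -29.9 9 0 0 0.028 -1;-8.6 -29.9 9 0 0 0.028 -1;-8.6 -29.9 9 0 0 0.028 -1;-8.6 -29.9 9 0 0 0.028 -1;-8.6 -29.9 9 0 0 0.028 -1;-8.6 -29.9 9 0 0 0.028 -1;-8.6 -29.9 9 0 0 0.028 -1;-8.6 -29.9 9 0 0 0.028 -1;-8.6 -29.9 9 0 0 0.028 -1"

```text
time_s: 12.2
ee_pos: [0.429, -0.0134, 0.0765]
eef_rot: [-3.141, -0.004, 3.044]
ft_force: [0.4, -0.1, -2.3]
opening: 0.262
gripper_force: 118.0
```

Call:
jog_arm:
  increments: "0 0 -2 0 0 0 -1;0 0 -2 0 0 0 -1;0 0 -2 0 0 0 -1;0 0 -2 0 0 0 -1"

```text
time_s: 12.53
ee_pos: [0.4327, -0.0096, 0.0575]
eef_rot: [-3.141, -0.0, 3.05]
ft_force: [0.1, -0.0, -1.8]
opening: 0.264
gripper_force: 118.0
```

```bash
python3 - <<'E'
from h import *
o=ctrl.get_obs(); print(o['ee_pos'],o['eef_rot'],o['ft_force'],o['opening'],o['gripper_force'],o['time_s'])
c=cap('wrist','w6');d=cap('side','s6')
cv2.imwrite('pics/v6.png',np.hstack([c['img'][60:360,150:500,::-1],cv2.resize(d['img'][180:330,230:430,::-1],(400,300))]))
E
```

```text
[ 0.43272793 -0.00956677  0.05748472] [-3.14130628e+00 -2.28332825e-04  3.05033330e+00] [ 0.1477955  -0.03091374 -1.82270812] 0.2642144359112985 118.01042675971985 12.5333
```

View pics/v6.png

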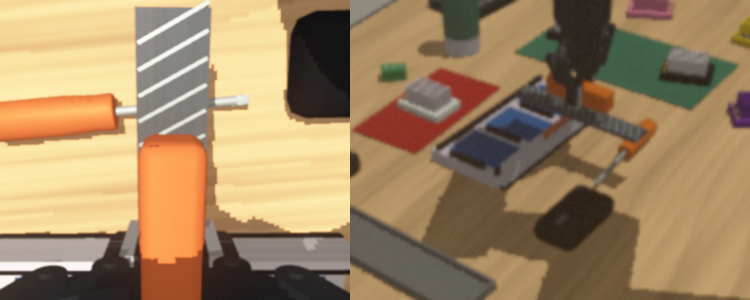

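Call:
jog_arm:
  increments: "0 0 -1 0 0 0 -1;0 0 -2 0 0 0 -1;0 0 -2.7 0 0 0 -1;0 0 -3.1 0 0 0 -1;0 0 -3.3 0 0 0 -1;0 0 -3.3 0 0 0 -1"

```text
time_s: 13.13
ee_pos: [0.4334, -0.0097, 0.025]
eef_rot: [3.141, 0.002, 3.05]
ft_force: [-2.0, 0.8, 4.3]
opening: 0.26
gripper_force: 119.0
```

Call:
jog_arm:
  increments: "0.5 -0.05 -0.1 0 0 0 -1;1.3 -0.12 -0.1 0 0 0 -1;2.1 -0.19 -0.1 0 0 0 -1;2.9 -0.27 -0.1 0 0 0 -1;3.7 -0.34 -0.1 0 0 0 -1;4.5 -0.41 -0.1 0 0 0 -1;5.3 -0.49 -0.1 0 0 0 -1;6.1 -0.56 -0.1 0 0 0 -1;6.9 -0.64 -0.1 0 0 0 -1;7.7 -0.71 -0.1 0 0 0 -1;8 -0.74 -0.1 0 0 0 -1"

```text
time_s: 14.05
ee_pos: [0.5117, -0.0178, 0.0242]
eef_rot: [-3.14, -0.003, 3.05]
ft_force: [-4.6, 1.5, 7.6]
opening: 0.269
gripper_force: 119.4
```

Call:
jog_arm:
  increments: "0.2 0 1 0 0 0 -1;0.3 0 2.5 0 0 0 -1;0.2 0 3.4 0 0 0 -1;-2.5 0.25 3.4 0 0 0 -1;-5.5 0.5 3.4 0 0 0 -1;-8 0.74 3.4 0 0 0 -1;-8 0.74 3.4 0 0 0 -1;-8 0.74 2.4 0 0 0 -1;-8 0.74 1.2 0 0 0 -1;-8 0.74 0.5 0 0 0 -1;-8 0.74 0.1 0 0 0 -1;-8 0.74 0.1 0 0 0 -1"

```text
time_s: 15.05
ee_pos: [0.4332, -0.01, 0.0247]
eef_rot: [-3.141, 0.001, 3.05]
ft_force: [-2.7, -1.3, 5.7]
opening: 0.264
gripper_force: 119.2
```

Call:
jog_arm:
  increments: "0.5 -0.05 -0.1 0 0 0 -1;1.3 -0.12 -0.1 0 0 0 -1;2.1 -0.19 -0.1 0 0 0 -1;2.9 -0.27 -0.1 0 0 0 -1;3.7 -0.34 -0.1 0 0 0 -1;4.5 -0.41 -0.1 0 0 0 -1;5.3 -0.49 -0.1 0 0 0 -1;6.1 -0.56 -0.1 0 0 0 -1;6.9 -0.64 -0.1 0 0 0 -1;7.7 -0.71 -0.1 0 0 0 -1;8 -0.74 -0.1 0 0 0 -1"

```text
time_s: 15.97
ee_pos: [0.5116, -0.018, 0.0241]
eef_rot: [-3.14, -0.004, 3.049]
ft_force: [-5.2, 0.0, 7.5]
opening: 0.264
gripper_force: 119.5
```

Call:
jog_arm:
  increments: "0.2 0 1 0 0 0 -1;0.3 0 2.5 0 0 0 -1;0.2 0 3.4 0 0 0 -1;-2.5 0.25 3.4 0 0 0 -1;-5.5 0.5 3.4 0 0 0 -1;-8 0.74 3.4 0 0 0 -1;-8 0.74 3.4 0 0 0 -1;-8 0.74 2.4 0 0 0 -1;-8 0.74 1.2 0 0 0 -1;-8 0.74 0.5 0 0 0 -1;-8 0.74 0.1 0 0 0 -1;-8 0.74 0.1 0 0 0 -1"

```text
time_s: 16.97
ee_pos: [0.4332, -0.01, 0.0246]
eef_rot: [-3.141, 0.001, 3.05]
ft_force: [-2.1, -1.3, 5.8]
opening: 0.26
gripper_force: 119.2
```

Call:
jog_arm:
  increments: "0.5 -0.05 -0.1 0 0 0 -1;1.3 -0.12 -0.1 0 0 0 -1;2.1 -0.19 -0.1 0 0 0 -1;2.9 -0.27 -0.1 0 0 0 -1;3.7 -0.34 -0.1 0 0 0 -1;4.5 -0.41 -0.1 0 0 0 -1;5.3 -0.49 -0.1 0 0 0 -1;6.1 -0.56 -0.1 0 0 0 -1;6.9 -0.64 -0.1 0 0 0 -1;7.7 -0.71 -0.1 0 0 0 -1;8 -0.74 -0.1 0 0 0 -1"

```text
time_s: 17.88
ee_pos: [0.5116, -0.018, 0.024]
eef_rot: [-3.14, -0.004, 3.049]
ft_force: [-4.3, 1.3, 7.5]
opening: 0.262
gripper_force: 119.5
```

Call:
jog_arm:
  increments: "0.2 0 2 0 0 0 -1;0.3 0 5 0 0 0 -1;0.5 0 8 0 0 0 -1;0.54 31.05 8 0 0 -0.022 -1;0.54 31.05 8 0 0 -0.022 -1;0.54 31.05 8 0 0 -0.022 -1;0.54 31.05 8 0 0 -0.022 -1;0.54 31.05 8 0 0 -0.022 -1;0.54 31.05 8 0 0 -0.022 -1;0.54 31.05 8 0 0 -0.022 -1;0.54 31.05 8 0 0 -0.022 -1;0.54 31.05 8 0 0 -0.022 -1"

```text
time_s: 18.88
ee_pos: [0.518, 0.2974, 0.1028]
eef_rot: [3.141, 0.001, 3.032]
ft_force: [-0.1, -0.4, -2.0]
opening: 0.264
gripper_force: 118.4
```

Call:
jog_arm:
  increments: "0 0 -2 0 0 0 -1;0 0 -5 0 0 0 -1;0 0 -7 0 0 0 -1;0 0 -7 0 0 0 -1"

```text
time_s: 19.22
ee_pos: [0.5145, 0.2895, 0.0284]
eef_rot: [-3.134, -0.008, 3.025]
ft_force: [-0.8, -0.3, -3.1]
opening: 0.264
gripper_force: 118.3
```

```bash
python3 - <<'E'
from h import *
o=ctrl.get_obs(); print(o['ee_pos'],o['eef_rot'],o['ft_force'],o['opening'],o['gripper_force'],o['time_s'])
c=cap('wrist','w7');d=cap('side','s7')
cv2.imwrite('pics/v7.png',np.hstack([c['img'][40:380,150:500,::-1],cv2.resize(d['img'][230:345,190:330,::-1],(414,340))]))
E
```

```text
[0.51452869 0.28947457 0.02843406] [-3.13367682 -0.00813697  3.02513443] [-0.79021372 -0.29934503 -3.06237537] 0.2635111848842644 118.31493258476257 19.2167
```

View pics/v7.png

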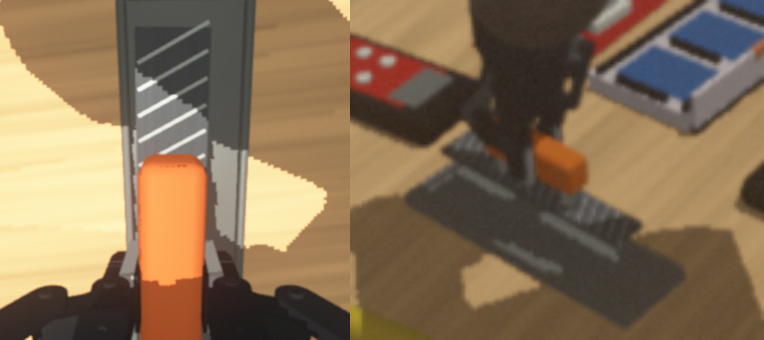

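Call:
jog_arm:
  increments: "0 0.3 0 0 0 0 -1;0 0.3 0 0 0 0 -1;0 0.3 0 0 0 0 -1"

```text
time_s: 19.57
ee_pos: [0.5188, 0.2969, 0.035]
eef_rot: [3.139, 0.002, 3.028]
ft_force: [-0.1, -1.0, -2.1]
opening: 0.259
gripper_force: 118.3
```

Call:
jog_arm:
  increments: "-0.3 0 -1.5 0 0 0 -1;-0.3 0 -3 0 0 0 -1;-0.3 0 -4 0 0 0 -1;-0.3 0 -4.4 0 0 0 -1;-0.3 0 -4.6 0 0 0 -1;-0.3 0 -4.6 0 0 0 -1;-0.3 0 -4.6 0 0 0 -1"

```text
time_s: 20.15
ee_pos: [0.5154, 0.2965, -0.0117]
eef_rot: [3.141, 0.001, 3.028]
ft_force: [-0.9, -0.5, 0.2]
opening: 0.263
gripper_force: 118.6
```

Call:
jog_arm:
  increments: "0 0 0 0 0 0 0.3;0 0 0 0 0 0 0.3;0 0 0 0 0 0 0.3;0 0 0 0 0 0 0.3;0 0 0 0 0 0 0.3;0 0 0 0 0 0 0.3;0 0 3 0 0 0 0.3;0 0 7 0 0 0 0.3;0 0 11 0 0 0 0.3;0 0 15 0 0 0 0.3;0 0 19 0 0 0 0.3;0 0 22 0 0 0 0.3"

```text
time_s: 21.15
ee_pos: [0.5157, 0.2965, 0.2116]
eef_rot: [3.139, 0.004, 3.028]
ft_force: [-0.0, 0.4, 0.3]
opening: 0.654
gripper_force: 0.0
```

Call:
jog_arm:
  increments: "-1 -45 0 0 0 0.1 0.7;-1 -45 0 0 0 0.1 0.7;-1 -45 0 0 0 0.1 0.7;-1 -45 0 0 0 0.1 0.7;-1 -45 0 0 0 0.1 0.7;-1 -45 0 0 0 0.1 0.7;-1 -45 0 0 0 0.1 0.7;-1 -45 0 0 0 0.1 0.7;-1 -45 0 0 0 0.1 0.7;-1 -45 0 0 0 0.1 0.7;-1 -45 0 0 0 0.1 0.7;-1 -45 0 0 0 0.1 0.7"

```text
time_s: 22.15
ee_pos: [0.5041, -0.1586, 0.2072]
eef_rot: [-3.141, -0.001, 3.121]
ft_force: [0.0, -0.2, 1.0]
opening: 0.849
gripper_force: 0.0
```

Call:
jog_arm:
  increments: "0 -14.6 0 0 0 0 0.7;0 -14.6 0 0 0 0 0.7;0 -14.6 0 0 0 0 0.7;0 -14.6 0 0 0 0 0.7;0 -14.6 0 0 0 0 0.7;0 -14.6 0 0 0 0 0.7;0 -14.6 0 0 0 0 0.7"

```text
time_s: 22.73
ee_pos: [0.5047, -0.2992, 0.2071]
eef_rot: [3.141, -0.0, 3.128]
ft_force: [-0.4, -0.8, -0.2]
opening: 0.851
gripper_force: 0.0
```

```bash
python3 - <<'E'
from h import *
o=ctrl.get_obs(); print(o['ee_pos'],o['eef_rot'],o['ft_force'],o['opening'],o['gripper_force'],o['time_s'])
c=cap('wrist','w8');d=cap('top','t8')
cv2.imwrite('pics/v8.png',np.hstack([c['img'][0:360,100:540,::-1],cv2.resize(d['img'][190:320,180:310,::-1],(360,360),interpolation=cv2.INTER_CUBIC)]))
E
```

```text
[ 0.50473889 -0.29918783  0.20711272] [ 3.14113522e+00 -4.79815412e-04  3.12762326e+00] [-0.40529271 -0.77002752 -0.16100456] 0.8514243073367289 0.0 22.7333
```

View pics/v8.png

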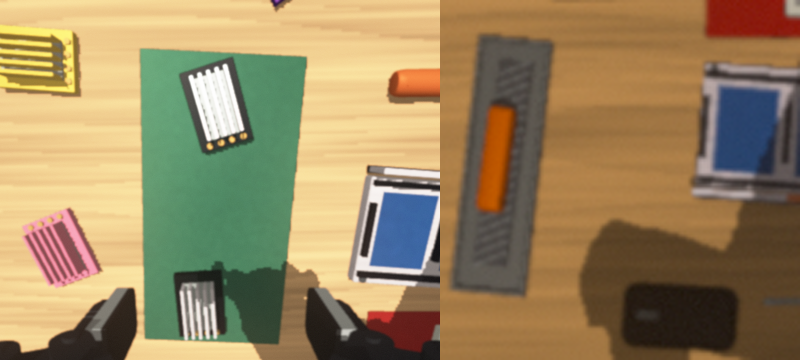

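```bash
python3 - <<'E'
from h import *
c=ld('w8')
s=lambda P:[(x+100,y) for x,y in P]
q(c,'Bbase',s([(180,72),(233,58),(254,138),(203,154)]),.015)
q(c,'Bsink',s([(188,77),(232,64),(247,132),(207,143)]),.039)
q(c,'Abase',s([(174,271),(222,270),(226,333),(179,341)]),.015)
q(c,'Asink',s([(181,284),(217,281),(222,337),(183,340)]),.039)
# refine by color segmentation of top pic for modules & bays
d=ld('t8'); im=d['img']; h=cv2.cvtColor(im,cv2.COLOR_RGB2HSV)
m=cv2.inRange(h,(105,120,40),(125,255,255)); n,l,st,ce=cv2.connectedComponentsWithStats(m)
for k in range(1,n):
    if st[k,4]>200: print('blue',st[k].tolist(),np.round(w(d,*ce[k],.02),4))
m=cv2.inRange(cv2.cvtColor(c['img'],cv2.COLOR_RGB2HSV),(105,120,40),(125,255,255)); n,l,st,ce=cv2.connectedComponentsWithStats(m)
for k in range(1,n):
    if st[k,4]>500: print('wblue',st[k].tolist(),np.round(w(c,*ce[k],.02),4))
E
```

```text
Bbase [ 0.3982 -0.2999] L=0.080 ang=15.2 W=0.055 angW=14.4
Bsink [ 0.3992 -0.2988] L=0.061 ang=14.3 W=0.041 angW=14.1
Abase [ 0.6166 -0.324 ] L=0.086 ang=1.8 W=0.056 angW=5.3
Asink [ 0.6129 -0.3219] L=0.068 ang=1.6 W=0.042 angW=4.2
blue [280, 222, 21, 30, 540] [0.5443 0.0599 0.02  ]
blue [339, 226, 22, 30, 563] [ 0.5297 -0.1003  0.02  ]
blue [583, 291, 29, 61, 1420] [ 0.3078 -0.7567  0.02  ]
wblue [471, 193, 66, 75, 3713] [ 0.5283 -0.0988  0.02  ]
wblue [541, 199, 70, 74, 3690] [ 0.5352 -0.0193  0.02  ]
wblue [610, 204, 30, 73, 1486] [0.5487 0.0423 0.02  ]
```

Call:
jog_arm:
  increments: "4 -1 -3 0 0 0.066 0.5;8 -2 -6 0 0 0.066 0.5;11 -2.45 -9 0 0 0.066 0.5;11 -2.45 -13 0 0 0.066 0.5;11 -2.45 -16 0 0 0.066 0.5;11 -2.45 -19 0 0 0.066 0.5;11 -2.45 -21 0 0 0.066 0.5;11 -2.45 -22 0 0 0.066 0.5;11 -2.45 -22.3 0 0 0.066 0.5;11 -2.45 -22.3 0 0 0.066 0.5;11 -2.45 -22.3 0 0 0.066 0.5"

```text
time_s: 23.75
ee_pos: [0.6164, -0.3244, -0.0135]
eef_rot: [-3.14, 0.003, -3.089]
ft_force: [0.2, -0.2, 0.1]
opening: 0.753
gripper_force: 0.0
```

Call:
jog_arm:
  increments: "0 0 0 0 0 0 -1;0 0 0 0 0 0 -1;0 0 0 0 0 0 -1;0 0 0 0 0 0 -1;0 0 0 0 0 0 -1;0 0 0 0 0 0 -1;0 0 0 0 0 0 -1;0 0 0 0 0 0 -1"
  newtons: 60

```text
time_s: 24.42
ee_pos: [0.6162, -0.3249, -0.0133]
eef_rot: [-3.14, 0.003, -3.089]
ft_force: [-0.2, 0.6, 6.2]
opening: 0.404
gripper_force: 63.2
```

```bash
python3 - <<'E'
from h import *
o=ctrl.get_obs(); print(o['ee_pos'],o['eef_rot'],o['ft_force'],o['opening'],o['gripper_force'],o['time_s'])
c=cap('wrist','w9'); cv2.imwrite('pics/w9c.png',cv2.resize(c['img'][130:330,200:440,::-1],(720,600),interpolation=cv2.INTER_CUBIC))
E
```

```text
[ 0.61615774 -0.32493757 -0.01325284] [-3.1399563   0.00321531 -3.08939394] [-0.23983984  0.55457364  6.16023484] 0.4040547973510338 63.23637127876282 24.4167
```

View pics/w9c.png

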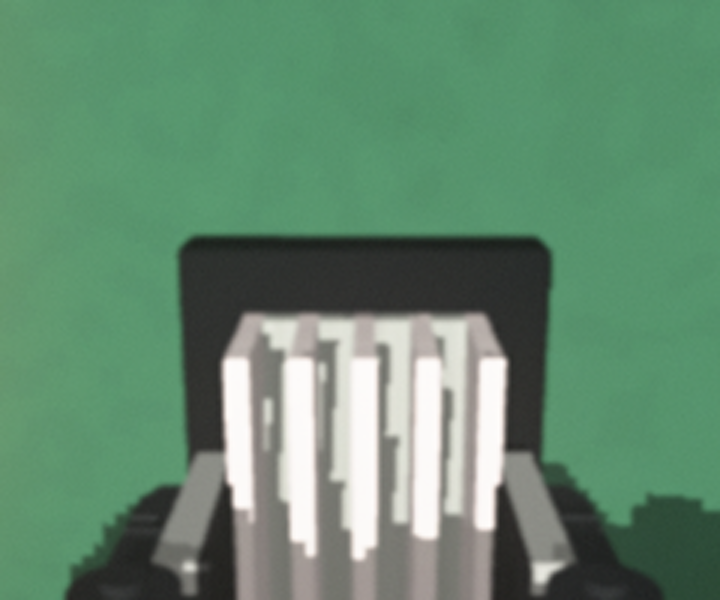

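```bash
python3 - <<'E'
from h import *
c=ld('w9'); p=ctrl.get_obs()['ee_pos']
n=w(c,200+365/3,130+240/3,.015); print(n-p, n+[.04*np.cos(.052),.04*np.sin(.052),0]-p)
f=w(c,200+362/3,130+356/3,.039); print(f-p, 'sink edge ->centre', f[0]+.03-p[0])
c=ld('w4'); p=np.array([.5283,-.0964,0])
n=w(c,220+245*.4,170+95*.4,.032); print('tested',n-p, n[0]+.04-p[0])
E
```

```text
[-0.03955088 -0.0007175   0.02827918] [0.00039505 0.00136156 0.02827918]
[-0.02890115 -0.00055194  0.05227918] sink edge ->centre 0.0010988484536643695
tested [-0.04087493  0.00339169  0.032     ] -0.0008749348196605
```

Call:
jog_arm:
  increments: "0 0 3 0 0 0 -1;0 0 7 0 0 0 -1;-2 4 9 0 0 0 -1;-7.2 38.6 9 0 0 -0.141 -1;-7.2 38.6 9 0 0 -0.141 -1;-7.2 38.6 9 0 0 -0.141 -1;-7.2 38.6 9 0 0 -0.141 -1;-7.2 38.6 9 0 0 -0.141 -1;-7.2 38.6 9 0 0 -0.141 -1;-7.2 38.6 9 0 0 -0.141 -1;-7.2 38.6 9 0 0 -0.141 -1;-7.2 38.6 9 0 0 -0.141 -1"

```text
time_s: 25.47
ee_pos: [0.5417, 0.0649, 0.0744]
eef_rot: [3.141, -0.0, 3.055]
ft_force: [0.5, 0.5, -1.4]
opening: 0.406
gripper_force: 62.3
```

Call:
jog_arm:
  increments: "0 0 -3 0 0 0 -1;0 0 -3 0 0 0 -1;0 0 -3 0 0 0 -1"

```text
time_s: 25.72
ee_pos: [0.541, 0.0612, 0.0431]
eef_rot: [-3.14, -0.004, 3.053]
ft_force: [1.6, -0.3, -1.4]
opening: 0.402
gripper_force: 62.2
```

Call:
jog_arm:
  increments: "0.1 0 -1 0 0 0 -1;0.1 0 -2 0 0 0 -1;0.1 0 -2.3 0 0 0 -1;0.1 0 -2.3 0 0 0 -1;0.1 0 -2.3 0 0 0 -1"

```text
time_s: 26.13
ee_pos: [0.544, 0.061, 0.0212]
eef_rot: [-3.141, -0.0, 3.052]
ft_force: [-0.2, -1.0, -2.5]
opening: 0.408
gripper_force: 62.3
```

Call:
jog_arm:
  increments: "0 0 -0.8 0 0 0 -1;0 0 -1.4 0 0 0 -1;0 0 -1.65 0 0 0 -1;0 0 -1.7 0 0 0 -1;0 0 -1.7 0 0 0 -1"

```text
time_s: 26.55
ee_pos: [0.5438, 0.0616, 0.0041]
eef_rot: [-3.141, -0.0, 3.053]
ft_force: [0.6, 0.9, -2.7]
opening: 0.405
gripper_force: 62.3
```

Call:
jog_arm:
  increments: "0 0 0 0 0 0 0.4;0 0 0 0 0 0 0.4;0 0 0 0 0 0 0.4;0 0 0 0 0 0 0.4;0 0 0 0 0 0 0.4;0 0 3 0 0 0 0.4;0 0 7 0 0 0 0.4;0 0 11 0 0 0 0.4;0 0 15 0 0 0 0.4;0 0 15 0 0 0 0.4"

```text
time_s: 27.38
ee_pos: [0.5495, 0.0628, 0.1637]
eef_rot: [3.136, 0.017, 3.054]
ft_force: [1.3, 0.2, 0.5]
opening: 0.699
gripper_force: 0.0
```

Call:
jog_arm:
  increments: "-12 -35.5 5 0 0 0.34 0.5;-12 -35.5 5 0 0 0.34 0.5;-12 -35.5 5 0 0 0.34 0.5;-12 -35.5 5 0 0 0.34 0.5;-12 -35.5 5 0 0 0.34 0.5;-12 -35.5 5 0 0 0.34 0.5;-12 -35.5 5 0 0 0.34 0.5;-12 -35.5 5 0 0 0.34 0.5;-12 -35.5 5 0 0 0.34 0.5;-12 -35.5 5 0 0 0.34 0.5;-12 -35.5 5 0 0 0.34 0.5;-12 -35.5 5 0 0 0.34 0.5"

```text
time_s: 28.38
ee_pos: [0.4235, -0.2934, 0.204]
eef_rot: [3.141, -0.0, -2.892]
ft_force: [0.8, -1.0, 0.5]
opening: 0.75
gripper_force: 0.0
```

```bash
python3 - <<'E'
from h import *
o=ctrl.get_obs(); print(o['ee_pos'],o['eef_rot'])
c=cap('wrist','w10'); t=cap('top','t10')
def blobs(c,z,n0):
    im=c['img']; h=cv2.cvtColor(im,cv2.COLOR_RGB2HSV)
    g=cv2.inRange(h,(60,80,20),(90,255,255)); k,l,st,ce=cv2.connectedComponentsWithStats(g)
    j=1+np.argmax(st[1:,4]); g=(l==j).astype(np.uint8)
    cs,_=cv2.findContours(g,cv2.RETR_EXTERNAL,cv2.CHAIN_APPROX_SIMPLE)
    f=np.zeros_like(g); cv2.drawContours(f,[cv2.convexHull(cs[0])],-1,1,-1)
    hole=cv2.morphologyEx(f&(1-g),cv2.MORPH_OPEN,np.ones((5,5)))
    cs,_=cv2.findContours(hole,cv2.RETR_EXTERNAL,cv2.CHAIN_APPROX_SIMPLE)
    for q_ in cs:
        if cv2.contourArea(q_)>n0:
            W=np.array([w(c,*p[0],z)[:2] for p in q_],np.float32)*1000
            print(np.round(cv2.minAreaRect(W)[0],1),np.round(cv2.minAreaRect(W)[1],1),cv2.minAreaRect(W)[2],cv2.boundingRect(q_))
blobs(c,.015,1500)
print('top'); blobs(t,.015,250)
E
```

```text
[ 0.42351615 -0.29341709  0.20397812] [ 3.14104428e+00 -9.63868402e-05 -2.89218924e+00]
[ 581.7 -359.5] [101.9  33.2] 13.141695976257324 (218, 285, 30, 78)
[ 397.3 -301.2] [80.3 55.6] 15.341368675231934 (292, 146, 54, 77)
top
```

Call:
jog_arm:
  increments: "-2.5 -0.75 -4 0 0 0.01 0.5;-2.5 -0.75 -8 0 0 0.01 0.5;-2.5 -0.75 -12 0 0 0.01 0.5;-2.5 -0.75 -16 0 0 0.01 0.5;-2.5 -0.75 -19 0 0 0.01 0.5;-2.5 -0.75 -21 0 0 0.01 0.5;-2.5 -0.75 -22 0 0 0.01 0.5;-2.5 -0.75 -22 0 0 0.01 0.5;-2.5 -0.75 -22 0 0 0.01 0.5"

```text
time_s: 29.23
ee_pos: [0.3994, -0.2998, -0.0159]
eef_rot: [3.141, -0.001, -2.878]
ft_force: [-0.3, 0.0, 0.6]
opening: 0.749
gripper_force: 0.0
```

Call:
jog_arm:
  increments: "0 0 0 0 0 0 -1;0 0 0 0 0 0 -1;0 0 0 0 0 0 -1;0 0 0 0 0 0 -1;0 0 0 0 0 0 -1;0 0 0 0 0 0 -1;0 0 0 0 0 0 -1;0 0 0 0 0 0 -1"
  newtons: 60

```text
time_s: 29.9
ee_pos: [0.4001, -0.3011, -0.0141]
eef_rot: [-3.14, 0.003, -2.88]
ft_force: [-0.0, 2.9, 6.1]
opening: 0.407
gripper_force: 60.8
```

```bash
python3 - <<'E'
from h import *
o=ctrl.get_obs(); p=o['ee_pos']; print(p,o['eef_rot'],o['opening'],o['gripper_force'])
c=cap('wrist','w11'); im=c['img']
# near edge of black base: scan columns around centre downwards for green->dark
h=cv2.cvtColor(im,cv2.COLOR_RGB2HSV)
for u in (285,300,322,340,355):
    col=h[150:300,u]; g=(col[:,0]>55)&(col[:,0]<95)&(col[:,1]>80)
    r=150+int(np.argmin(g)); n=w(c,u,r,.015); print(u,r,np.round(n-p,4))
E
```

```text
[ 0.40007667 -0.30107879 -0.01408962] [-3.13981283e+00  2.65813544e-03 -2.88014912e+00] 0.40655247961502927 60.817421078681946
285 150 [-0.0591 -0.0304  0.0291]
300 150 [-0.0607 -0.0243  0.0291]
322 150 [-0.0631 -0.0154  0.0291]
340 150 [-0.065  -0.0081  0.0291]
355 150 [-0.0667 -0.002   0.0291]
```

Call:
jog_arm:
  increments: "0 0 3 0 0 0 -1;0 0 7 0 0 0 -1;2 4 9 0 0 0 -1;13 20.2 9 0 0 -0.35 -1;13 20.2 9 0 0 -0.35 -1;13 20.2 9 0 0 -0.35 -1;13 20.2 9 0 0 -0.35 -1;13 20.2 9 0 0 -0.35 -1;13 20.2 9 0 0 -0.35 -1;13 20.2 9 0 0 -0.35 -1;13 20.2 6 0 0 -0.35 -1;13 20.2 6 0 0 -0.35 -1"

```text
time_s: 30.95
ee_pos: [0.5243, -0.099, 0.0405]
eef_rot: [3.142, -0.009, 3.05]
ft_force: [-2.1, 0.2, -2.1]
opening: 0.403
gripper_force: 60.8
```

Call:
jog_arm:
  increments: "0 0 -1.5 0 0 0 -1;0 0 -2.3 0 0 0 -1;0 0 -2.3 0 0 0 -1;0 0 -2.3 0 0 0 -1;0 0 -2.3 0 0 0 -1"

```text
time_s: 31.37
ee_pos: [0.5292, -0.0993, 0.0222]
eef_rot: [-3.142, 0.001, 3.052]
ft_force: [0.8, 0.8, -1.7]
opening: 0.402
gripper_force: 60.9
```

Call:
jog_arm:
  increments: "0.1 0 -0.8 0 0 0 -1;0.1 0 -1.5 0 0 0 -1;0.1 0 -1.75 0 0 0 -1;0.1 0 -1.85 0 0 0 -1;0.1 0 -1.85 0 0 0 -1"

```text
time_s: 31.78
ee_pos: [0.5291, -0.0989, 0.003]
eef_rot: [-3.141, -0.002, 3.053]
ft_force: [-2.0, 0.6, 2.9]
opening: 0.403
gripper_force: 61.4
```

Call:
jog_arm:
  increments: "0 0 0 0 0 0 0.4;0 0 0 0 0 0 0.4;0 0 0 0 0 0 0.4;0 0 0 0 0 0 0.4;0 0 0 0 0 0 0.4;0 0 3 0 0 0 0.4;0 0 7 0 0 0 0.4;0 0 11 0 0 0 0.4;0 0 15 0 0 0 0.4;0 0 19 0 0 0 0.4;0 4 19 0 0 0 0.4;0 8 19 0 0 0 0.4"

```text
time_s: 32.78
ee_pos: [0.5315, -0.0191, 0.1963]
eef_rot: [3.139, 0.007, 3.048]
ft_force: [0.3, 0.5, -0.7]
opening: 0.699
gripper_force: 0.0
```

Call:
jog_arm:
  increments: "-3 1.5 0 0 0 0 0.4;-3 1.5 0 0 0 0 0.4;-3 1.5 0 0 0 0 0.4;-3 1.5 0 0 0 0 0.4"

```text
time_s: 33.12
ee_pos: [0.5002, -0.0038, 0.1932]
eef_rot: [3.142, 0.001, 3.053]
ft_force: [0.7, -0.6, 0.9]
opening: 0.7
gripper_force: 0.0
```

```bash
python3 - <<'E'
from h import *
o=ctrl.get_obs(); print(o['ee_pos'],o['time_s'])
c=cap('wrist','w12'); cv2.imwrite('pics/w12c.png',cv2.resize(c['img'][90:350,150:500,::-1],(798,593),interpolation=cv2.INTER_CUBIC))
E
```

```text
[ 0.500175   -0.0038284   0.19318456] 33.1167
```

View pics/w12c.png

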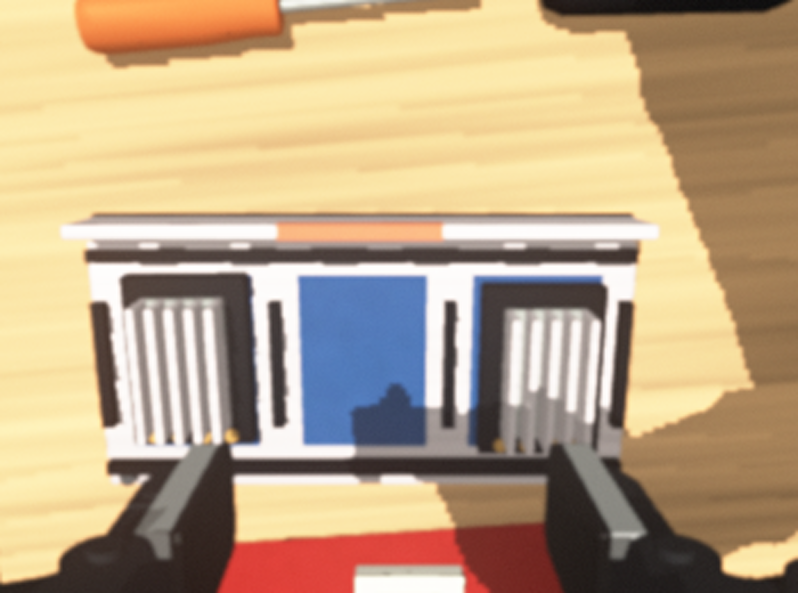

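```bash
python3 - <<'E'
from h import *
c=ld('w12'); s=lambda P:[(150+x*350/798,90+y*260/593) for x,y in P]
q(c,'bay1',s([(300,275),(427,276),(427,445),(304,444)]),.02)
q(c,'B(bay2)',s([(122,274),(250,272),(258,443),(128,443)]),.032)
q(c,'A(bay0)',s([(482,283),(606,285),(600,450),(478,452)]),.032)
q(c,'sinkB',s([(126,308),(222,306),(231,440),(137,443)]),.056)
q(c,'sinkA',s([(504,316),(600,320),(598,452),(505,450)]),.056)
# stops bounding: black bars between
for n,P in [('front stop',[(87,255),(638,255)]),('rear stop',[(110,466),(620,466)])]: print(n,[np.round(w(c,*p,.028),4) for p in s(P)])
for n,x in [('L',101),('bay2/1',277),('1/0',450),('R',624)]: print(n,np.round(w(c,*s([(x,365)])[0],.028),4))
E
```

```text
bay1 [ 0.5373 -0.0179] L=0.083 ang=-4.9 W=0.059 angW=-5.6
B(bay2) [ 0.5259 -0.096 ] L=0.080 ang=-6.7 W=0.058 angW=-4.6
A(bay0) [0.5444 0.0625] L=0.079 ang=-3.8 W=0.056 angW=-5.0
sinkB [ 0.5257 -0.0945] L=0.060 ang=-5.1 W=0.040 angW=-3.5
sinkA [0.5442 0.0624] L=0.059 ang=-2.2 W=0.040 angW=-7.0
front stop [array([ 0.4748, -0.1348,  0.028 ]), array([0.4964, 0.1077, 0.028 ])]
rear stop [array([ 0.5753, -0.143 ,  0.028 ]), array([0.5968, 0.0986, 0.028 ])]
L [ 0.5255 -0.138   0.028 ]
bay2/1 [ 0.5326 -0.0576  0.028 ]
1/0 [0.5396 0.0215 0.028 ]
R [0.5467 0.101  0.028 ]
```

```bash
python3 -c "
from bench import ctrl
print(ctrl.sign_off())"
```

```text
the job is handed in; nothing more can be done
None
```

I've handed the job in, though the sign-off returned no verdict: the tested module is on the red mat, three strokes were made over the burr, the file is back in its rest, and both new modules stand in bay0 and bay2, about 2 mm and 3.5 mm off centre by my picture measurements (limit 6.5 mm).

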